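# Throw the lever-lock switch on the bench

### The job

Two lever-lock switch boxes are bolted to the bench, one with a straight barrel-shaped knob and one with a ball knob. Switch on the one with the barrel knob: pull its knob up along the lever until it is out of its notch, swing the lever over from the robot's side to the far side, and let the knob drop fully home in the far notch. Leave the ball-knob switch alone.

Things in the scene. Friction and masses are not known exactly. Their poses are not given: they have to be found in the camera images.
- main_grip (a point): Middle of the black barrel knob (cylinder 26 mm across, 38 mm long) of the switch to throw. z points up along the lever; y is level, parallel to the hinge (grip the knob across y); x points the way the lever must swing. The hinge lies 80 mm below this point along z while the knob is down. The lever leans 0.5 rad from upright to the robot's side at the start, as much to the far side when thrown.
- main_box: Fixed grey box of that switch, left or right of the other one: 116 mm (x, the swing direction) by 92 mm (y), 60 mm high, turned up to 0.5 rad either way. Origin under its centre; the lever's hinge lies 62 mm above the origin, along the box's y. Notched steel gate plates under the knob reach 102 mm above the bench.
- main_lever (a joint): Angle of that lever, rad: 0 leaning fully to the robot's side, 0.5 upright, 1.0 leaning fully to the far side (stops at 0 and 1.0). With the knob down it can move only 0.12 from either end. It has light friction and stays where it is left.
- main_knob (a joint): Lift of that knob along the lever, m: 0 fully down, 0.014 fully up. A spring pulls it down with 3 N at 0 and 5 N at the top. It must be lifted about 10 mm for its cross pin to clear the gate, and drops into the far notch only when the lever is within 0.12 rad of the far end.
- aux_grip (a point): Middle of the black ball knob (34 mm across) of the other switch, which stands on an equal box with an equal lever; z along its lever. Must stay as it is.
Things that resemble listed ones, but are neither listed nor needed, are in the scene too. What is shaped like the main_box but blue is not meant.

How it is judged (in metres and radians):
On the way:
1. the barrel knob is lifted while its lever still leans to the robot's side (value of joint main_knob above 0.006 m and value of joint main_lever below 0.35 rad).
At the end, for the whole second after the job is handed in: the barrel-knob lever leans to the far side (main_lever above 0.85 rad) with its knob down in the far notch (main_knob below 3 mm) (value of joint main_lever above 0.85 rad and value of joint main_knob below 0.003 m); the robot touches nothing.
It fails at once if the ball knob of the other switch is moved by more than 12 mm (distance of aux_grip from where it was at the start of the episode above 0.012 m).
It also fails if it takes over 32 s, if anything falls off the work surface, if the arm or the gripper's body presses on something with over 40 N, if the wrist force passes 120 N, or if a joint passes its speed limit or range.

### The arm

A 6-joint arm with a two-finger parallel gripper is mounted at the origin on a cart in front of the work surface, level with it; the furniture and walls round the work are solid. World frame = base frame: x ahead of the robot, y to its left, z up, the work surface at z = 0. Lengths are in mm, angles in rad, forces in N, time in s.
With the tool pointing down it reaches from about 275 to 750 mm from the base axis. Payload 10.2 kg.
Tool frame: the origin (TCP) lies between the finger pads; the fingertips stand 11 mm ahead of it and the grasp point (between the pads) lies 8 mm behind it; z points along the fingers, y is the line along which they close (so a half turn about z gives the same grasp; the last joint's range is limited). The gripper opens to 85 mm and grips with 20 to 120 N. Pads are 22 mm wide; open, the fingers measure 114 mm over their backs; the gripper's body (76 mm by 85 mm) begins 54 mm behind the grasp point. The pads swing forward as they close: fully open they stand 13 mm farther back than shut.
Start: joints at [1.124, 0.313, 1.498, -0, 1.331, -0.223], TCP at [116.529, 511.91, 242.294] pointing down, gripper open.
Joint ranges: [-2.94, 2.94], [-0.97, 2.17], [0.19, 2.56], [-1.23, 4.37], [0.02, 3.11], [-2.88, 2.88]. Speed limits (rad/s): [2.39, 2.39, 3.01, 3.14, 3.14, 3.14].

### API

Orientations are given as a unit quaternion [w, x, y, z].
In Python, from rig import sense, eyes, finish_job gives the robot as it stands.
- The arm moves only by the shell command python3 -m jog 'ROWS' [FORCE]. ROWS is JSON, a list of rows, each a list of 7 numbers: the shift along the tool's x, y, z in m, then the turn, a rotation vector about the tool's x, y, z in rad, then the finger opening in m, from 0 to 0.0854. In form: [[dx, dy, dz, rx, ry, rz, gripper], ...]. A call has 1 to 5 rows; each row shifts and turns the commanded pose from where the row before left it, along the tool's axes as they then stand; what a row does not reach is not made up. A row lasts 1/10 s, in which the tool goes at most 50 mm and 8.59 degrees, less where a joint would pass 70% of its speed; a pose out of reach is approached as far as the arm can. A call is refused whole if a number of a shift passes 0.05 or a number of a turn 0.15, either way. A call with a gripper value outside its range is refused whole. The fingers move at their own pace and stop on an object; FORCE is the grip in N (left out, the last holds). Time passes only in rows, so rows that do not move let the fingers close. It gives the time, the measured TCP pose, the force, the opening and the grip force at its end, in the units of the state.
- sense(): the state, without advancing time (a new reading comes with each control period).
- eyes.capture(name): name is "scene" or "top" or "wrist"; returns the picture (480x640x3 uint8, red, green, blue); there is no depth.
- eyes.calibration(name): a dict with "fx", "fy", "cx", "cy" (pixels), "cam_to_world" (4x4, takes a point from camera to world coordinates); the wrist camera has in their place "mount" (4x4, takes a point from camera to tool coordinates, whose origin is the TCP and whose axes are the flange's). Camera axes: x right, y down, z forward; pixel columns grow to the right and rows downward; lengths in mm; the calibration is good to about 2 mm. A picture is of the moment at which its call begins: read the wrist's pose just before it. calibration takes no time and is no camera call.
- finish_job(): hands the job in; it is judged then, once.
The state is a dict: "time_s": time; "joints": joint angles; "dq": joint speeds; "tau": joint torques, N m; "eef_pos": TCP position; "ee_rot": TCP orientation; "force": force on the tool from outside, world axes, zero at the start; "wrist_torque": the same for the moment, N m; "grip_width": opening from 0.0 (shut) to 1.0 (fully open); "grip_force": force on a finger pad.
Only numpy, scipy, OpenCV 4.12 (cv2) and the standard library are available. Lean on these libraries where they do the work, as an engineer would, in place of code of your own. Each camera call takes 0.05 s, during which the arm holds its last target. There are 200 camera calls.

## Working session

There is one attempt and no reset: what is moved stays moved. The work goes in short steps, Python scripts to look and compute and a shell command to move; the robot and the scene stay as the last step left them, time stands still between calls to the robot, and variables do not carry over. Pictures are saved under pics/ and viewed, at most 10 in all, crops included, and the job is handed in when it is done.

```bash
mkdir -p pics; python3 - <<'E'
from rig import sense, eyes
import cv2, numpy as np
np.set_printoptions(precision=4,suppress=True)
s=sense();print(s)
for n in("scene","top"):
    im=eyes.capture(n);cv2.imwrite(f"pics/{n}0.png",im[...,::-1]);c=eyes.calibration(n);print(n,c)
print(eyes.calibration("wrist"))
E
```

```text
{'time_s': 0.0, 'joints': array([ 1.1236,  0.3135,  1.4985,  0.    ,  1.331 , -0.2234]), 'dq': array([ 0.0003,  0.0003,  0.0002,  0.0002, -0.0031,  0.0009]), 'tau': array([ -0.0001, -41.2244, -25.976 ,  -0.0001,   0.0037,  -0.    ]), 'eef_pos': array([116.401 , 511.675 , 241.7147]), 'ee_rot': array([-0.0002,  0.1117,  0.9937, -0.0006]), 'force': array([0.4334, 1.2204, 0.2313]), 'wrist_torque': array([0.0205, 0.0053, 0.0406]), 'grip_force': 0.0, 'grip_width': 0.9971102987650892}
scene {'fx': 523.2379508109939, 'fy': 523.2379508109939, 'cx': 318.2101688846961, 'cy': 240.9561243983707, 'cam_to_world': array([[    0.7734,    -0.2756,     0.5709,  -265.0916],
       [   -0.6336,    -0.3087,     0.7094, -1080.5962],
       [   -0.0193,    -0.9104,    -0.4134,   648.4709],
       [    0.    ,     0.    ,     0.    ,     1.    ]])}
top {'fx': 551.9113662015824, 'fy': 551.9113662015824, 'cx': 318.9120145881354, 'cy': 232.58593730779063, 'cam_to_world': array([[   0.0262,   -0.9893,    0.1433,  294.1525],
       [  -0.9994,   -0.0291,   -0.0187,  -99.5468],
       [   0.0227,   -0.1428,   -0.9895, 1619.5513],
       [   0.    ,    0.    ,    0.    ,    1.    ]])}
{'fx': 376.71203560787046, 'fy': 376.71203560787046, 'cx': 318.7796119390304, 'cy': 238.50717038753206, 'mount': array([[   0.0006,   -0.9638,   -0.2667,   67.9693],
       [   1.    ,    0.0005,    0.0004,   -0.1899],
       [  -0.0003,   -0.2667,    0.9638, -132.0649],
       [   0.    ,    0.    ,    0.    ,    1.    ]])}
```

View pics/scene0.png

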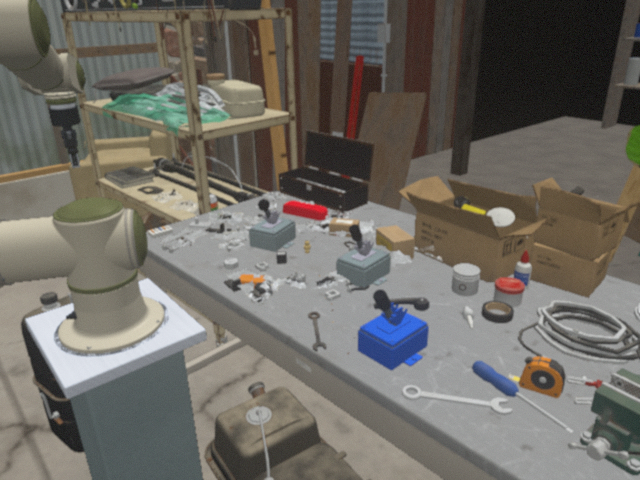

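View pics/top0.png

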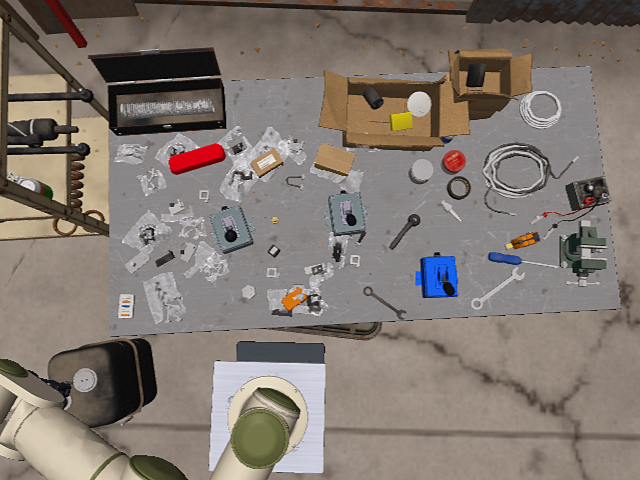

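The scene picture shows grey boxes at (272,235) and (363,265), and a blue one at (393,338). In the top picture they are at (233,229), (347,213) and (438,276). The candidates are the top-view knobs at (231,235) and (350,219), plus the blue decoy's knob at (448,288). I'll crop both grey ones.

```bash
python3 - <<'E'
import cv2, numpy as np
s=cv2.imread("pics/scene0.png");t=cv2.imread("pics/top0.png")
f=lambda im,x,y,w=60,h=60:cv2.resize(im[y:y+h,x:x+w],(300,300),interpolation=cv2.INTER_CUBIC)
cv2.imwrite("pics/crop0.png",np.vstack([np.hstack([f(s,240,190),f(s,332,222)]),np.hstack([f(t,202,200),f(t,318,184)])]))
E
```

```text
(no output)
```

View pics/crop0.png

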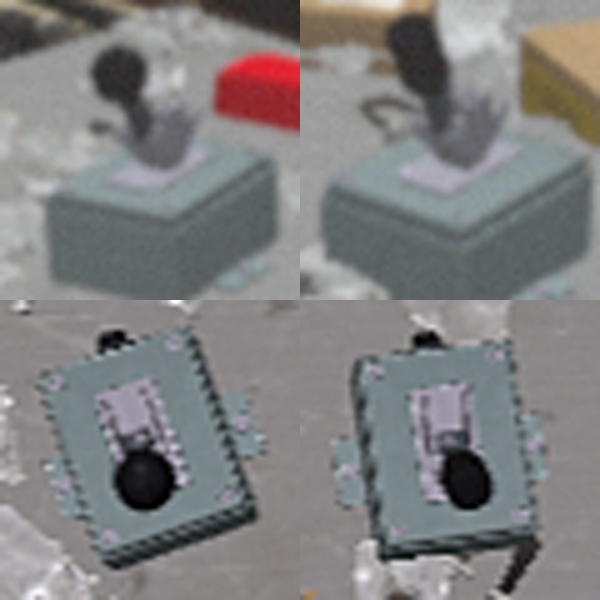

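The left switch has the ball (crop 118,72). The right switch has the barrel (crop 420,53), so it is the target: knob at top (351.4,220) and scene (356,232.6). Its box screws are at crop (377,370), (497,355), (522,515) and (398,530).

```bash
cat > h.py <<'E'
import numpy as np
from scipy.spatial.transform import Rotation as R
from rig import sense, eyes
np.set_printoptions(precision=3,suppress=True)
def ray(c,M,px):
    d=M[:3,:3]@np.array([(px[0]-c['cx'])/c['fx'],(px[1]-c['cy'])/c['fy'],1]);return M[:3,3],d/np.linalg.norm(d)
def onz(o,d,z): return o+d*(z-o[2])/d[2]
def cross(o1,d1,o2,d2):
    t=np.linalg.lstsq(np.c_[d1,-d2],o2-o1,rcond=None)[0];a=o1+d1*t[0];b=o2+d2*t[1];return (a+b)/2,np.linalg.norm(a-b)
def tool():
    s=sense();q=s['ee_rot'];return np.array(s['eef_pos']),R.from_quat([q[1],q[2],q[3],q[0]]).as_matrix()
def go(target,Rt):
    p,Rm=tool();return Rm.T@(target-p)/1000, R.from_matrix(Rm.T@Rt).as_rotvec()
E
python3 - <<'E'
from h import *
ct=eyes.calibration("top");cs=eyes.calibration("scene")
T=lambda p:ray(ct,ct['cam_to_world'],p);S=lambda p:ray(cs,cs['cam_to_world'],p)
sc=[onz(*T((318+(x-300)/5,184+(y-300)/5)),60) for x,y in[(377,370),(497,355),(522,515),(398,530)]]
sc=np.array(sc);print(sc)
c=sc.mean(0);x=(sc[0]-sc[3])+(sc[1]-sc[2]);y=(sc[0]-sc[1])+(sc[3]-sc[2])
yaw=np.arctan2(x[1],x[0]);yawy=np.arctan2(-y[0],y[1]);print(c,yaw,yawy,np.linalg.norm(x)/2,np.linalg.norm(y)/2)
k,e=cross(*T((351.4,220)),*S((356,232.6)));print("knob",k,e)
w=yaw;X=np.array([np.cos(w),np.sin(w),0]);print("pred",c*[1,1,0]+[0,0,62+80*np.cos(.5)]-X*80*np.sin(.5))
k,e=cross(*T((202+145/5,200+180/5)),*S((240+118/5,190+72/5)));print("ball",k,e)
E
```

```text
[[ 622.042 -168.178   60.   ]
 [ 633.02  -237.337   60.   ]
 [ 539.917 -253.197   60.   ]
 [ 529.127 -182.286   60.   ]]
[ 581.026 -210.249   60.   ] 0.15973293454422965 0.1541769285693921 94.20826056199479 70.87614509095853
knob [ 548.374 -216.68   131.564] 3.1150505883549093
pred [ 543.161 -216.35   132.207]
ball [494.629 110.232 129.119] 2.2473212488936256
```

The measured knob position matches the geometry prediction: reach about 587 mm, z 132, box yaw 0.157. I'll take the knob at (545,-216.5,132) and work out the shift to a pre-grasp pose with the tool tilted 0.3 rad.

```bash
cat >> h.py <<'E'
def frame(yaw,tilt):
    X=np.array([np.cos(yaw),np.sin(yaw),0]);Y=np.array([-np.sin(yaw),np.cos(yaw),0])
    z=np.sin(tilt)*X-np.array([0,0,np.cos(tilt)]);return np.c_[np.cross(Y,z),Y,z]
E
python3 - <<'E'
from h import *
F=frame(.157,.3);pre=np.array([545,-216.5,132])-100*F[:,2];print(pre);print(go(pre,F))
E
```

```text
[ 515.811 -221.121  227.534]
(array([-0.552, -0.626,  0.015]), array([-0.058, -0.297, -0.378]))
```

```bash
J="python3 -m jog"
$J '[[-0.015,-0.018,0,0,0,0,0.0854],[-0.03,-0.034,0,0,0,0,0.0854],[-0.03,-0.034,0,0,0,0,0.0854],[-0.03,-0.034,0,0,0,0,0.0854],[-0.03,-0.034,0,0,0,0,0.0854]]' 40
$J '[[-0.03,-0.034,0,0,0,0,0.0854],[-0.03,-0.034,0,0,0,0,0.0854],[-0.03,-0.034,0,0,0,0,0.0854],[-0.03,-0.034,0,0,0,0,0.0854],[-0.03,-0.034,0,0,0,0,0.0854]]'
$J '[[-0.03,-0.034,0,0,0,0,0.0854],[-0.03,-0.034,0,0,0,0,0.0854],[-0.03,-0.034,0,0,0,0,0.0854],[-0.03,-0.034,0,0,0,0,0.0854],[-0.03,-0.034,0,0,0,0,0.0854]]'
$J '[[-0.03,-0.034,0,0,0,0,0.0854],[-0.03,-0.034,0,0,0,0,0.0854],[-0.03,-0.034,0,0,0,0,0.0854],[-0.02,-0.022,0,0,0,0,0.0854],[0,0,0,0,0,0,0.0854]]'
python3 - <<'E'
from h import *
F=frame(.157,.3);pre=np.array([545,-216.5,132])-100*F[:,2];print(go(pre,F),sense()['joints'])
E
```

```text
time_s: 0.6
eef_pos: [214.2, 330.2, 242.1]
ee_rot: [-0.0, 0.111, 0.994, -0.0]
force: [1.2, -0.2, 0.7]
grip_width: 1.0
grip_force: 0.0
time_s: 1.1
eef_pos: [322.8, 131.0, 242.3]
ee_rot: [0.0, 0.112, 0.994, 0.0]
force: [1.4, 1.4, 0.1]
grip_width: 1.001
grip_force: 0.0
time_s: 1.6
eef_pos: [431.5, -68.2, 242.1]
ee_rot: [-0.0, 0.112, 0.994, 0.0]
force: [0.8, 0.5, 0.3]
grip_width: 1.001
grip_force: 0.0
time_s: 2.1
eef_pos: [511.4, -214.4, 241.0]
ee_rot: [-0.001, 0.113, 0.994, 0.0]
force: [0.8, 0.2, 0.4]
grip_width: 1.001
grip_force: 0.0
(array([-0.006, -0.006,  0.013]), array([-0.057, -0.297, -0.381])) [-0.608  0.38   1.408 -0.     1.355 -1.952]
```

```bash
J="python3 -m jog"
$J '[[0,0,0,0,0,-0.13,0.0854],[0,0,0,0,0,-0.13,0.0854],[0,0,0,0,0,-0.12,0.0854],[0,0,0,0,-0.1,0,0.0854],[0,0,0,0,-0.1,0,0.0854]]'
$J '[[0,0,0,0,-0.1,0,0.0854],[0,0,0,0,0,0,0.0854]]'
python3 - <<'E'
from h import *
import cv2
F=frame(.157,.3);k=np.array([545,-216.5,132]);print(go(k-100*F[:,2],F),sense()['joints'])
p,Rm=tool();im=eyes.capture("wrist");cv2.imwrite("pics/w1.png",im[...,::-1])
c=eyes.calibration("wrist");M=c['mount']
X=F[:,0]
def proj(P):
    q=M[:3,:3].T@(Rm.T@(P-p)-M[:3,3]);return c['fx']*q[0]/q[2]+c['cx'],c['fy']*q[1]/q[2]+c['cy']
L=np.array([-np.sin(.5)*np.cos(.157),-np.sin(.5)*np.sin(.157),np.cos(.5)])
print("expect knob mid/top/bottom",proj(k),proj(k+19*L),proj(k-19*L))
E
```

```text
time_s: 2.6
eef_pos: [510.9, -210.7, 242.2]
ee_rot: [0.101, -0.078, 0.992, 0.008]
force: [0.5, -1.2, 0.3]
grip_width: 1.0
grip_force: 0.0
time_s: 2.8
eef_pos: [509.4, -211.0, 242.0]
ee_rot: [0.149, -0.077, 0.986, 0.012]
force: [0.3, -0.1, -0.1]
grip_width: 0.999
grip_force: 0.0
(array([-0.   , -0.011,  0.015]), array([ 0.001,  0.   , -0.002])) [-0.709  0.248  1.614  0.256  1.096 -2.531]
expect knob mid/top/bottom (np.float64(302.3573185714212), np.float64(238.0496935614277)) (np.float64(301.07644585795356), np.float64(240.13274792344384)) (np.float64(303.4619430512616), np.float64(236.25326772072722))
```

View pics/w1.png

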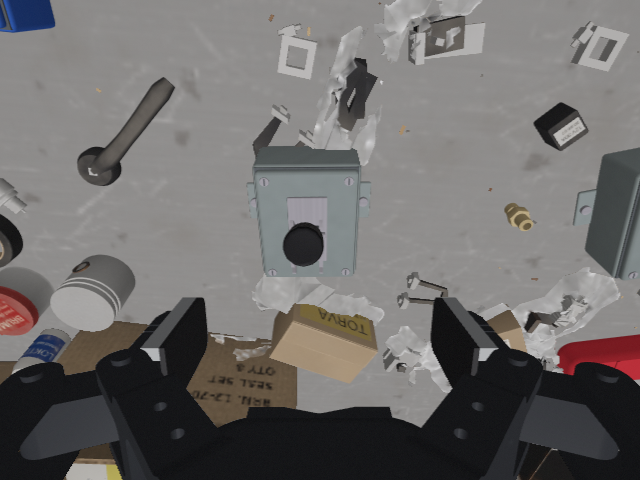

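The wrist view shows the barrel's end at (303,244), where I expected (301,240), so the estimate holds within about 3 mm. The path is clear, so I'm descending along the tool axis.

```bash
J="python3 -m jog"
$J '[[-0.002,-0.011,0,0,0,0,0.0854],[0,0,0.04,0,0,0,0.0854],[0,0,0.04,0,0,0,0.0854],[0,0,0.025,0,0,0,0.0854],[0,0,0.017,0,0,0,0.0854]]'
$J '[[0,0,0,0,0,0,0.0854],[0,0,0,0,0,0,0.0854]]'
python3 - <<'E'
from h import *
import cv2
F=frame(.157,.3);k=np.array([546.5,-216.5,132]);print(go(k+8*F[:,2],F),sense()['force'])
cv2.imwrite("pics/w2.png",eyes.capture("wrist")[...,::-1])
E
```

```text
time_s: 3.35
eef_pos: [550.6, -216.3, 123.9]
ee_rot: [0.147, -0.078, 0.986, 0.013]
force: [0.5, 0.1, -0.1]
grip_width: 0.998
grip_force: 0.0
time_s: 3.55
eef_pos: [550.6, -216.9, 126.7]
ee_rot: [0.149, -0.078, 0.986, 0.012]
force: [-0.0, -0.2, 0.8]
grip_width: 0.999
grip_force: 0.0
(array([0.002, 0.001, 0.002]), array([-0., -0., -0.])) [-0.015 -0.168  0.833]
```

View pics/w2.png

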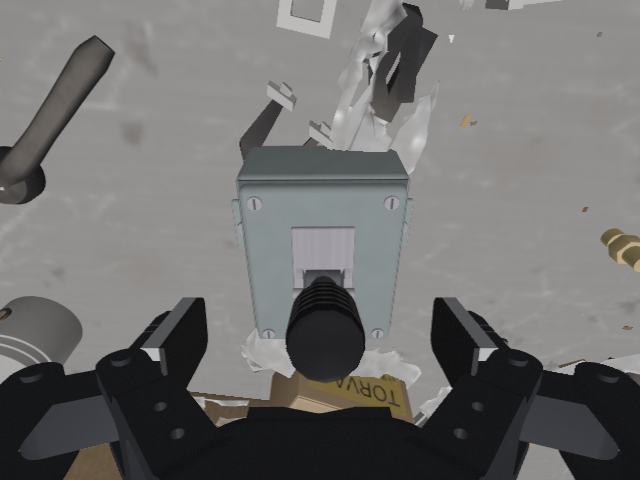

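The barrel sits centred between the pads: knob end at (325,345), pads at (185,330) and (455,330). I'm closing the gripper.

```bash
J="python3 -m jog"
$J '[[0,0,0,0,0,0,0.06],[0,0,0,0,0,0,0.04],[0,0,0,0,0,0,0.015],[0,0,0,0,0,0,0.015],[0,0,0,0,0,0,0.015]]' 50
$J '[[0,0,0,0,0,0,0.015],[0,0,0,0,0,0,0.015],[0,0,0,0,0,0,0.015]]'
```

```text
time_s: 4.1
eef_pos: [549.7, -215.6, 126.9]
ee_rot: [0.149, -0.077, 0.986, 0.013]
force: [-4.2, 5.7, 6.1]
grip_width: 0.287
grip_force: 48.6
time_s: 4.4
eef_pos: [549.7, -215.6, 126.9]
ee_rot: [0.149, -0.077, 0.986, 0.013]
force: [-4.3, 6.1, 8.0]
grip_width: 0.293
grip_force: 48.6
```

```bash
J="python3 -m jog"
$J '[[0.001,0,-0.005,0,0,0,0.015],[0.001,0,-0.005,0,0,0,0.015],[0.0005,0,-0.003,0,0,0,0.015],[0,0,0,0,0,0,0.015],[0,0,0,0,0,0,0.015]]'
python3 - <<'E'
from h import *
import cv2
p,R_=tool();print(p,p-8*R_[:,2]);c=eyes.calibration("scene")
im=np.array(eyes.capture("scene"))[...,::-1];cv2.imwrite("pics/s2.png",cv2.resize(im[190:300,300:440],None,fx=4,fy=4))
E
```

```text
time_s: 4.9
eef_pos: [543.9, -216.4, 137.7]
ee_rot: [0.149, -0.077, 0.986, 0.013]
force: [4.2, 5.3, -4.3]
grip_width: 0.294
grip_force: 49.3
[ 543.924 -216.427  137.689] [ 541.59  -216.813  145.332]
```

View pics/s2.png

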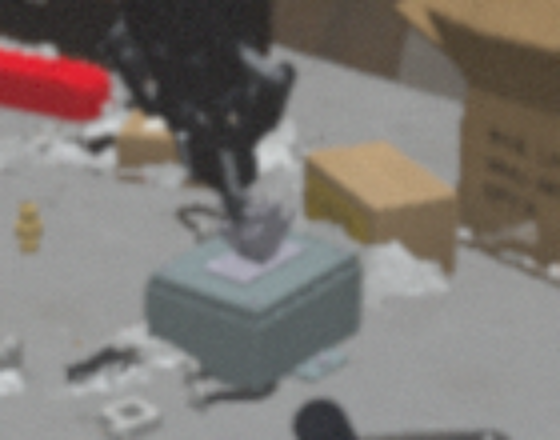

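The lever is gripped and lifted about 12 mm along its axis, with the gripper clear of the box at (250,310). Next I'll compute the arc steps.

```bash
python3 - <<'E'
from h import *
def L(a): return -frame(.157,a)[:,2]
T=[];N=10
for i in range(N+1):
    F=frame(.157,.3-.06*i);T.append((92*L(.5-.1*i)+8*F[:,2],F))
for (a,Fa),(b,_) in zip(T,T[1:]): print(Fa.T@(b-a))
E
```

```text
[-8.613  0.    -1.389]
[-8.661 -0.    -1.024]
[-8.694  0.    -0.658]
[-8.712 -0.    -0.29 ]
[-8.716 -0.     0.078]
[-8.705 -0.     0.445]
[-8.679 -0.     0.812]
[-8.639  0.     1.178]
[-8.584  0.     1.541]
[-8.514  0.     1.903]
```

```bash
J="python3 -m jog"
$J '[[-0.0086,0,-0.0014,0,0.06,0,0.015],[-0.0087,0,-0.001,0,0.06,0,0.015],[-0.0087,0,-0.0007,0,0.06,0,0.015],[0,0,0,0,0,0,0.015]]'
$J '[[-0.0087,0,-0.0003,0,0.06,0,0.015],[-0.0087,0,0.0001,0,0.06,0,0.015],[0,0,0,0,0,0,0.015],[0,0,0,0,0,0,0.015]]'
python3 - <<'E'
from h import *
p,F=tool();print(p-8*F[:,2],sense()['joints'])
E
```

```text
time_s: 5.35
eef_pos: [568.1, -212.4, 145.9]
ee_rot: [0.058, -0.079, 0.995, 0.006]
force: [-1.9, 3.3, -5.9]
grip_width: 0.291
grip_force: 49.5
time_s: 5.75
eef_pos: [584.3, -209.9, 147.4]
ee_rot: [-0.001, -0.078, 0.997, 0.002]
force: [-1.2, 4.9, -6.4]
grip_width: 0.292
grip_force: 49.7
[ 584.281 -209.945  155.377] [-0.534  0.605  1.31   0.003  1.23  -2.263]
```

```bash
J="python3 -m jog"
$J '[[-0.0087,0,0.0004,0,0.06,0,0.015],[-0.0087,0,0.0008,0,0.06,0,0.015],[-0.0086,0,0.0012,0,0.06,0,0.015],[0,0,0,0,0,0,0.015]]'
$J '[[-0.0086,0,0.0015,0,0.06,0,0.015],[-0.0085,0,0.0019,0,0.06,0,0.015],[0,0,0,0,0,0,0.015],[0,0,0,0,0,0,0.015]]'
python3 - <<'E'
from h import *
p,F=tool();G=p-8*F[:,2];print(G,sense()['joints'])
r=G-[581,-210,62];X=frame(.157,0)[:,0]*-1;print("r",np.linalg.norm(r),"tilt",np.arctan2(r@X,r[2]))
L=-frame(.157,-.5)[:,2];print("down 12 along lever in tool:",F.T@(-12*L))
E
```

```text
time_s: 6.15
eef_pos: [609.8, -205.8, 142.6]
ee_rot: [-0.092, -0.079, 0.993, -0.005]
force: [-7.2, 6.2, -4.0]
grip_width: 0.292
grip_force: 49.7
time_s: 6.55
eef_pos: [625.3, -203.5, 136.3]
ee_rot: [-0.15, -0.078, 0.985, -0.009]
force: [-5.1, 6.4, -3.8]
grip_width: 0.29
grip_force: 50.1
[ 627.611 -203.127  143.962] [-0.432  0.86   0.913 -0.162  1.624 -2.149]
r 94.53865204337566 tilt 0.5216856180777238
down 12 along lever in tool: [ 2.356 -0.056 11.766]
```

```bash
J="python3 -m jog"
$J '[[0.0005,0,0.004,0,0,0,0.015],[0.001,0,0.004,0,0,0,0.015],[0.0008,0,0.0035,0,0,0,0.015],[0,0,0,0,0,0,0.015],[0,0,0,0,0,0,0.015]]'
python3 - <<'E'
from h import *
p,F=tool();print(p-8*F[:,2])
E
```

```text
time_s: 7.05
eef_pos: [619.9, -204.3, 126.9]
ee_rot: [-0.149, -0.078, 0.986, -0.009]
force: [-3.7, 7.0, -2.5]
grip_width: 0.293
grip_force: 50.2
[ 622.272 -203.924  134.538]
```

The knob lowered about 11 mm without resistance, so it is in the notch. Releasing and backing off.

```bash
J="python3 -m jog"
$J '[[0,0,0.001,0,0,0,0.03],[0,0,0,0,0,0,0.06],[0,0,0,0,0,0,0.0854],[0,0,0,0,0,0,0.0854],[0,0,0,0,0,0,0.0854]]'
$J '[[0,0,-0.02,0,0,0,0.0854],[0,0,-0.03,0,0,0,0.0854],[0,0,-0.04,0,0,0,0.0854],[0,0,-0.03,0,0,0,0.0854],[0,0,0,0,0,0,0.0854]]'
python3 - <<'E'
from h import *
import cv2
p,Rm=tool();print(p)
c=eyes.calibration("wrist");M=c['mount'];im=eyes.capture("wrist")
cv2.imwrite("pics/w3.png",im[...,::-1])
def proj(P):
    q=M[:3,:3].T@(Rm.T@(P-p)-M[:3,3]);return c['fx']*q[0]/q[2]+c['cx'],c['fy']*q[1]/q[2]+c['cy']
H=np.array([583,-210,62.])
for a in(-.5,-.4,-.35):
    L=-frame(.157,a)[:,2]
    for d in(0,.005,.012): print(a,d,proj(H+(80+19+1e3*d)*L))
s=np.array(eyes.capture("scene"))[...,::-1];cv2.imwrite("pics/s3.png",cv2.resize(s[200:290,310:430],None,fx=5,fy=5,interpolation=cv2.INTER_CUBIC))
E
```

```text
time_s: 7.55
eef_pos: [620.5, -205.7, 127.0]
ee_rot: [-0.149, -0.077, 0.986, -0.012]
force: [-0.3, 0.4, 0.6]
grip_width: 0.991
grip_force: 0.0
time_s: 8.05
eef_pos: [657.0, -200.0, 245.8]
ee_rot: [-0.145, -0.077, 0.986, -0.014]
force: [0.6, -0.7, -0.4]
grip_width: 0.998
grip_force: 0.0
[ 656.975 -200.047  245.789]
-0.5 0 (np.float64(322.0488588162546), np.float64(247.0440914510709))
-0.5 0.005 (np.float64(322.08189960312063), np.float64(250.83196293524696))
-0.5 0.012 (np.float64(322.13028002594325), np.float64(256.37840541996763))
-0.4 0 (np.float64(322.08617673045006), np.float64(232.98116489158818))
-0.4 0.005 (np.float64(322.1224885633161), np.float64(235.83516766371224))
-0.4 0.012 (np.float64(322.1758168120547), np.float64(240.02661044474556))
-0.35 0 (np.float64(322.1026535183761), np.float64(225.55908051965727))
-0.35 0.005 (np.float64(322.14043064196005), np.float64(227.90137277208404))
-0.35 0.012 (np.float64(322.19598134038995), np.float64(231.34567869601233))
```

View pics/w3.png

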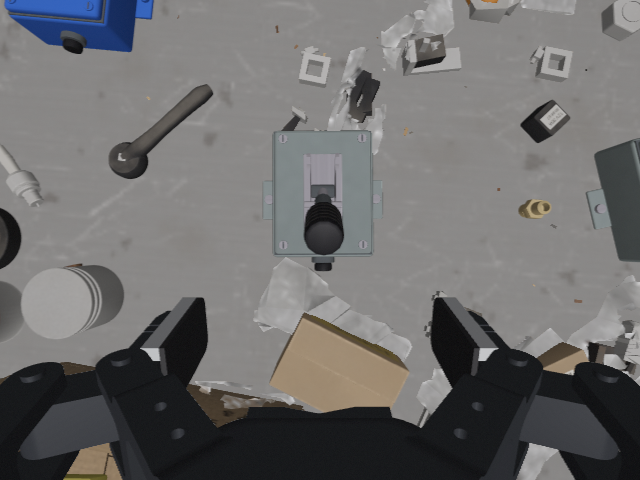

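View pics/s3.png

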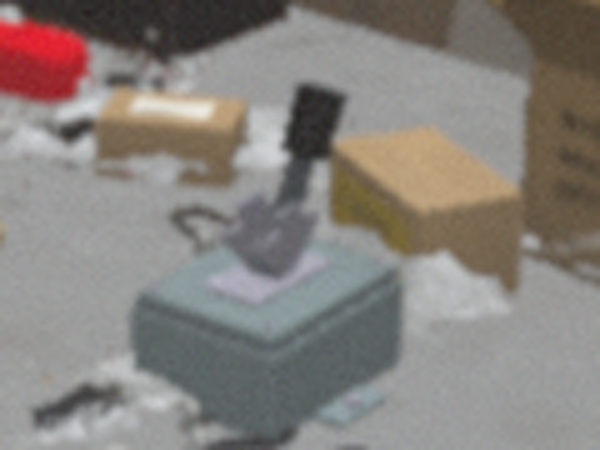

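The wrist view shows the knob's end at (324,236), a little short of the row 247 expected at the stop. The scene crop shows the barrel from (322,90) to (303,157). That doesn't settle whether it is home, so I'll check both hypotheses numerically.

```bash
python3 - <<'E'
from h import *
c=eyes.calibration("scene");M=c['cam_to_world'];w=eyes.calibration("wrist");p,Rm=tool()
def pj(P):
    q=M[:3,:3].T@(P-M[:3,3]);return np.array([((c['fx']*q[0]/q[2]+c['cx'])-310)*5,((c['fy']*q[1]/q[2]+c['cy'])-200)*5])
Mw=np.eye(4);Mw[:3,:3]=Rm@w['mount'][:3,:3];Mw[:3,3]=p+Rm@w['mount'][:3,3]
H=np.array([583.5,-210,62.])
for a in(-.5,-.43,-.38):
    L=-frame(.157,a)[:,2]
    for d in(0,6,12): print(a,d,"bottom",pj(H+(61+d)*L),"top",pj(H+(99+d)*L))
L=-frame(.157,.5)[:,2];print("start mid (crop0 px)",(pj(H+80*L)/5+[310,200]))
P,e=cross(*ray(c,M,(310+322/5,200+90/5)),*ray(w,Mw,(324,236)));print(P,e,np.linalg.norm(P-H))
# box top check: screws in wrist view
s=np.array([onz(*ray(w,Mw,q),60) for q in[(282,139),(364,139),(283,245),(364,244)]]);print(s.mean(0))
E
```

```text
-0.5 0 bottom [303.017 152.438] top [325.689  81.738]
-0.5 6 bottom [306.593 141.285] top [329.273  70.561]
-0.5 12 bottom [310.171 130.128] top [332.859  59.379]
-0.43 0 bottom [298.645 151.29 ] top [318.668  79.582]
-0.43 6 bottom [301.8   139.993] top [321.84   68.224]
-0.43 12 bottom [304.957 128.687] top [325.014  56.857]
-0.38 0 bottom [295.412 150.812] top [313.459  78.593]
-0.38 6 bottom [298.253 139.445] top [316.321  67.14 ]
-0.38 12 bottom [301.096 128.065] top [319.187  55.673]
start mid (crop0 px) [354.371 232.693]
[ 622.516 -204.056  147.051] 5.392764371647634 93.76172305321425
[ 579.095 -208.063   60.   ]
```

The scene match gives lift about 0 and a lean of about 0.45 to 0.5 past upright. A lift of 6 mm would move the knob about 11 crop px higher. The knob is home and the robot is clear.

```bash
python3 -c "
from rig import finish_job
print(finish_job())"
```

```text
the job is handed in; nothing more can be done
None
```

I threw the barrel-knob switch to the far side. In the last pictures its knob is down in the far notch and the gripper is clear, and the arm never went near the ball knob. I handed the job in after about 8 s, but no verdict was shown.

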